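Dispense a jar lid, ease the button up, and lock the lid on the open jar

ROBOT

A 7-joint arm with a two-finger parallel gripper is mounted at the origin on the work surface. World frame = base frame: x ahead of the robot, y to its left, z up, the work surface at z = 0. Lengths are in m, angles in rad, forces in N, time in s.
With the tool pointing down it reaches from about 0.4 to 0.85 m from the base axis. Payload 4.4 kg.
Tool frame: the origin (TCP) lies on the centre line of the jaws, within the pads' length; the fingertips stand 8 mm ahead of it and the grasp point (between the pads) lies 11 mm behind it; x points along the fingers, y is the direction in which the jaws open and shut, and the axes are right-handed (so a half turn about x gives the same grasp; the last joint's range is limited). The gripper opens to 94 mm and grips with 3 to 60 N. Pads are 16 mm wide; open, the fingers measure 119 mm over their backs; the gripper's body (75 mm by 177 mm) begins 78 mm behind the grasp point.
Start: joints at [1.276, 0.628, 0.038, 1.517, -0.027, 0.996, -0.02], TCP at [0.147, -0.633, 0.213] pointing down, gripper open.
Joint ranges: [-3.06, 3.06], [-0.37, 2.12], [-1.25, 1.32], [0.18, 2.47], [-1.1, 4.24], [0.23, 1.98], [-2.94, 2.94]. Speed limits (rad/s): [2.57, 2.57, 3.14, 3.14, 3.14, 3.14, 3.14].

INTERFACE

Orientations are given as a unit quaternion [x, y, z, w].
In Python, from rig import r gives the robot as it stands. The module is installed in compiled form; this text tells all that it offers.
- The arm moves only by the tool arm_command, never from a script. Its argument "steps" is text: rows parted by semicolons, each of 7 numbers parted by spaces: the shift along the tool's x, y, z in cm, then the turn, a rotation vector about the tool's x, y, z in degrees, then the opening, from 0 (shut) to 1 (fully open). A call has 1 to 5 rows; each row shifts and turns the pose as measured when the row begins, along the tool's axes as they then stand; what a row does not reach is not made up. A row lasts 1/8 s, in which the tool goes at most 62.5 mm and 10.7 degrees, less where a joint would pass 70% of its speed; a pose out of reach is approached as far as the arm can. A call is refused whole if a number of a shift passes 6.25 or a number of a turn 10.7, either way. A call with a gripper value outside its range is refused whole. The fingers move at their own pace and stop on an object; the grip force is fixed at half the most. Time passes only in rows, so rows that do not move let the fingers close. It gives the time, the measured TCP pose, the force and the opening at its end, in the units of the state.
- r.sense(): the state, without advancing time (a new reading comes with each control period).
- r.capture(name): name is "scene" or "side" or "wrist"; returns a dict with "pixels" (384x512x3 uint8, blue, green, red), "fx", "fy", "cx", "cy" (pixels), "xyz" and "orientation" of the camera in the world. Camera axes: x right, y up, looking along -z (the intrinsics and any distortion apply to the point x, -y, -z); pixel columns grow to the right and rows downward; lengths in m; the calibration is good to about 2 mm. A picture is of the moment at which its call begins. There is no depth.
- r.hand_in(): hands the job in, once; it reports no verdict.
Trained networks look in the newest picture that a camera, given by its name, has taken for a name from the list of things; names that differ only in an ending like _2 or _b are one class to them, and where a whole thing is asked for, a point or a joint stands for the part that bears it (a point fixed in the world has none). Each returns a list of dicts, best first, with "conf" (0 to 1); they miss things now and then, are a little off and sometimes report something else, mostly with a low value. They report only what shows in the picture. A call takes as long as a camera call. They do not tell look-alikes from the thing itself.
- r.look_for(camera, query): "pixel" ([column, row] in pixels, amid what is visible of it).
- r.outline_of(camera, query): "region" (384x512 bool, what is visible of it) and "pixel" ([column, row] in pixels, amid what is visible of it).
- r.place_of(camera, query): "pixel" ([column, row] in pixels: a listed point, or the origin of a listed thing).
The state is a dict: "time": time; "joint_pos": joint angles; "dq": joint speeds; "tau": joint torques, N m; "ee_pos": TCP position; "tool_rot": TCP orientation; "force": force on the tool from outside, world axes, zero at the start; "torque": the same for the moment, N m; "finger_gap": finger opening in m.
Only numpy, scipy, OpenCV 4.12 (cv2) and the standard library are available. Lean on these libraries where they do the work, as an engineer would, in place of code of your own. Each camera call takes 0.05 s, during which the arm holds its last target.

TASK

Press the green button of the lid dispenser all the way down so that a lid comes out onto its tongue, then let the button come up slowly under your fingers until it is fully home, never letting it snap back. Take that lid, set it on the one jar without a lid, turn it back until it drops down over the neck, then turn it clockwise until it stops, with the jar still standing in its rack slot. Leave the two closed jars, the brush caddy and the spoon where they are.

Things in the scene. Friction and masses are not known exactly. Their poses are not given: they have to be found in the camera images.
- dispenser: White lid dispenser clipped to the shelf's front edge. Origin under it on the shelf top (60 mm over the counter); x runs away from the robot, y across. Clear magazine (78 x 79 mm, centre x -45, top z 95 mm) holds 3 stacked lids; button at x +30. A tongue 32 mm wide, 6 thick, sticks out over the sink from x -85 to -173, top at z 45, with a 6 mm end lip. A full press shoves out the lowest lid 84 mm along -x.
- tongue_spot (a point): Point on the tongue's upper face (x -129, z +45 mm of the dispenser) over which the dispensed lid ends up centred. Axes as the dispenser.
- button_top (a point): Centre of the upper face of the round green button, 40 mm across; 130 mm above the shelf when up; axes as the dispenser.
- button (a joint): Travel of the button: 0 = up (home), 0.042 m = fully down on its stop. Its spring pushes up with 4 N at the top to 12.4 N at the bottom; let go, it snaps up at over 1 m/s. It drives the pusher twice as far, so press steadily (about 40 mm/s). A slow return stays under 0.12 m/s throughout: take a second or more.
- lid_mid (a point): Centre (half-way up) of the red lid to be dispensed, at first the lowest in the magazine: 66 mm across, 14 high, open below, skirt 3 mm thick, 11 deep. x axis along the white stripe on its top; two inner lugs, 28 degrees wide, stick 7 mm inward at the skirt's lower edge under the stripe's ends. On the tongue it overhangs 17 mm each side: grip it from above, across the tongue.
- jar_mouth (a point): Centre of the open jar's mouth. Blue neck 42 mm across; two tabs, 80 degrees wide, 4 mm thick, stick out 6 mm along this +x and -x. A lid set on the tabs rests with its centre 7 mm above this point; with its stripe within 35 degrees of y it drops to 4 mm below. Then a quarter turn clockwise (from above) brings the lugs under the tabs to stops, stripe along x: locked. It cannot lock the other way.
- jar_open: The open jar, the only one with no red lid: square glass jar 62 x 62 mm, glass 85 mm high, blue neck to 107 mm. Origin at the centre of its underside, z up; x square to the rack's length. 0.28 to 0.46 kg. It can be in any of the three slots.
- rack: Grey dish rack fixed on the shelf, 84 x 320 mm, left or right of the dispenser; origin at the centre of its underside on the shelf; y along its length, x away from the robot. Three square slots (65 mm inside, floor 8 mm, walls to 32 mm up, wire rail to 43 mm) at y -110, 0 and +110 mm keep the jars from turning.
- jar_a_top (a point): Centre of the top of a closed jar (bystander): same jar with a red lid, 110 mm high overall.
- jar_b_top (a point): Centre of the top of the other closed jar (bystander), same size.
- caddy_mid (a point): Centre of the white plastic brush caddy (bystander), 70 x 80 mm, 90 mm high, with a brush sticking up to 135 mm above its underside; stands at the back of the shelf.
- spoon_grip (a point): Grip of the orange silicone spoon (bystander), 170 mm long, lying along the back of the shelf.
Mind the look-alikes: they are no part of the job. What is shaped like the jar_open but purple or yellow is not meant.

How it is judged:
On the way, in this order (a step that is already met when the one before it is completed fails the run):
1. the button is pressed all the way down and the lid is out on the tongue (value of joint button above 0.036 m and x of lid_mid in the frame of dispenser below -0.105 m), for 0.1 s.
2. the button is back home with the lid lying on the tongue (value of joint button below 0.003 m and horizontal distance between lid_mid and tongue_spot below 0.03 m), for 0.2 s.
At the end, for the whole second after the job is handed in: Lid down on the open jar (centred within 6 mm, its centre 1-8 mm below the mouth, level), stripe within 20 degrees of the tab axis; jar upright and still in its slot, moved under 15 mm; button within 3 mm of home; closed jars, caddy, spoon moved under 20 mm (horizontal distance between lid_mid and jar_mouth below 0.006 m and z of lid_mid in the frame of jar_mouth between -0.008 and -0.001 m and angle between the x axis of lid_mid and the x axis of jar_mouth, either way round below 0.35 rad and angle between lid_mid's own z axis and vertical below 0.12 rad and angle between jar_open's own z axis and vertical below 0.06 rad and z of jar_open in the frame of rack below 0.012 m and distance of jar_open from where it was at the start of the episode below 0.015 m and value of joint button below 0.003 m and linear speed of jar_open below 0.02 m/s and distance of each of jar_a_top, jar_b_top, caddy_mid, spoon_grip from where it was at the start of the episode below 0.02 m); the robot touches nothing.
It fails at once if the green button springs back faster than 0.12 m/s (velocity of joint button below -0.12 m/s).
It fails at once if a closed jar is knocked away (over 40 mm) (distance of jar_a_top from where it was at the start of the episode above 0.04 m).
It fails at once if a closed jar is knocked away (over 40 mm) (distance of jar_b_top from where it was at the start of the episode above 0.04 m).
It fails at once if the brush caddy is knocked away (over 40 mm) (distance of caddy_mid from where it was at the start of the episode above 0.04 m).
It fails at once if the spoon is knocked away (over 40 mm) (distance of spoon_grip from where it was at the start of the episode above 0.04 m).
It also fails if it takes over 64 s, if anything falls off the work surface, if the arm or the gripper's body presses on something with over 40 N, if the wrist force passes 120 N, or if a joint passes its speed limit or range.

## Working session

There is one attempt and no reset: what is moved stays moved. The work goes in short steps, Python scripts to look and compute and a tool call to move; the robot and the scene stay as the last step left them, time stands still between calls to the robot, and variables do not carry over. Pictures are saved under pics/ and viewed, and the job is handed in when it is done.

Besides the shell and the picture viewer there is one more tool, called after "Emit:" by a JSON object that holds its "name" and its "arguments". arm_command: Moves the arm, as the interface text tells. Its arguments: {"type":"object","properties":{"steps":{"type":"string"}},"required":["steps"]}

```bash
ls; mkdir -p pics; cat > h.py <<'E'
import numpy as np, cv2
from rig import r
from scipy.spatial.transform import Rotation as R
def snap(cam,name=None):
    c=r.capture(cam)
    if name: cv2.imwrite('pics/'+name+'.png',np.array(c['pixels']))
    return c
E
python3 - <<'E'
from h import *
s=r.sense()
print({k:np.round(v,3) for k,v in s.items()})
for cam in ['scene','side','wrist']:
    c=snap(cam,cam+'0'); print(cam,c['fx'],c['fy'],c['cx'],c['cy'],c['xyz'],c['orientation'],[k for k in c])
    for q in ['dispenser','tongue_spot','button_top','lid_mid','jar_mouth','jar_open','rack','jar_a_top']:
        try: print(q,[(np.round(d['pixel'],1).tolist(),round(d['conf'],2)) for d in r.place_of(cam,q)][:5])
        except Exception as e: print(q,e)
E
```

```text
pics
{'time': np.float64(0.0), 'joint_pos': array([ 1.276,  0.629,  0.038,  1.518, -0.027,  0.996, -0.02 ]), 'dq': array([-0.   , -0.001,  0.001,  0.001,  0.001, -0.001,  0.   ]), 'tau': array([-0.0000e+00, -5.4973e+01,  1.1430e+00, -1.8663e+01, -5.2000e-02,
        2.4000e-02,  0.0000e+00]), 'ee_pos': array([ 0.147, -0.632,  0.213]), 'tool_rot': array([-0.702, -0.081,  0.703, -0.08 ]), 'force': array([ 0.299, -0.318, -0.53 ]), 'torque': array([-0.019,  0.028, -0.026]), 'finger_gap': np.float64(0.094)}
scene 392.00953000026755 392.00953000026755 263.1879623515694 188.44654265089986 [1.25915498 0.68073682 0.81119691] [0.18361052 0.4040015  0.81093207 0.38139105] ['pixels', 'fx', 'fy', 'cx', 'cy', 'xyz', 'orientation']
dispenser [([201.2, 165.8], 0.66)]
tongue_spot [([226.1, 140.5], 0.91)]
button_top [([186.8, 138.6], 0.56)]
lid_mid []
jar_mouth [([443.8, 240.7], 0.89), ([336.5, 203.0], 0.86), ([247.8, 270.6], 0.63), ([300.4, 188.5], 0.43)]
jar_open [([331.4, 232.3], 0.92), ([432.8, 271.1], 0.68), ([243.7, 297.3], 0.57)]
rack [([297.7, 219.2], 0.78)]
jar_a_top [([270.0, 174.2], 0.7), (
[... 330 characters left out ...]
 0.68), ([248.5, 201.1], 0.18)]
button_top [([283.0, 105.2], 0.7), ([241.8, 137.7], 0.62)]
lid_mid [([325.3, 138.3], 0.55)]
jar_mouth [([234.4, 232.2], 0.81), ([158.1, 204.1], 0.76), ([249.6, 348.7], 0.73)]
jar_open [([245.8, 370.7], 0.85), ([166.0, 225.5], 0.68), ([232.2, 255.1], 0.66)]
rack [([243.8, 229.1], 0.95)]
jar_a_top [([255.9, 173.7], 0.66), ([283.6, 106.9], 0.52)]
wrist 299.3591227245697 299.3591227245697 256.3075214902478 193.93066774486562 [ 0.21839792 -0.61716435  0.38494418] [-0.09994245  0.07924656 -0.61651568  0.77694267] ['pixels', 'fx', 'fy', 'cx', 'cy', 'xyz', 'orientation']
dispenser []
tongue_spot []
button_top []
lid_mid []
jar_mouth []
jar_open []
rack []
jar_a_top []
```

View pics/scene0.png

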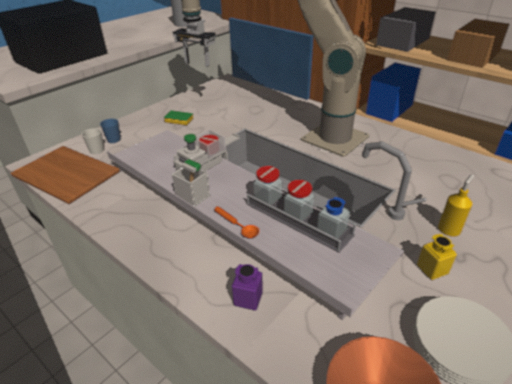

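View pics/side0.png

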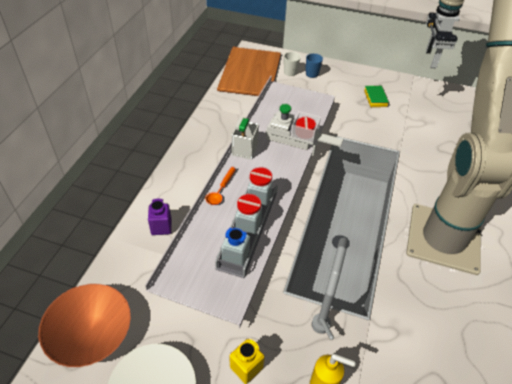

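View pics/wrist0.png

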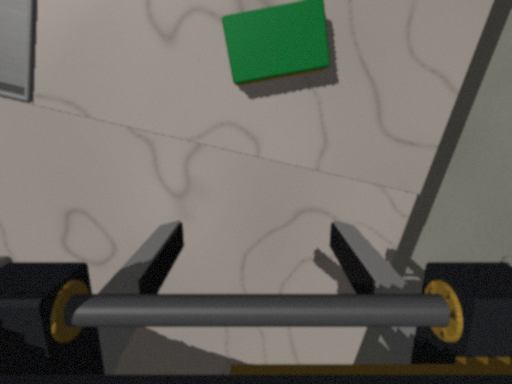

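```bash
cat >> h.py <<'E'
def ray(c,px):
    d=np.array([(px[0]-c['cx'])/c['fx'],-(px[1]-c['cy'])/c['fy'],-1.])
    d=R.from_quat(c['orientation']).apply(d); return np.array(c['xyz']),d/np.linalg.norm(d)
def tri(*obs):
    A=np.zeros((3,3));b=np.zeros(3)
    for c,p in obs:
        o,d=ray(c,p);M=np.eye(3)-np.outer(d,d);A+=M;b+=M@o
    x=np.linalg.solve(A,b)
    return x,[np.linalg.norm((np.eye(3)-np.outer(ray(c,p)[1],ray(c,p)[1]))@(x-c['xyz']))*1000 for c,p in obs]
def onz(c,p,z):
    o,d=ray(c,p);return o+d*(z-o[2])/d[2]
def proj(c,X):
    v=R.from_quat(c['orientation']).inv().apply(np.asarray(X)-c['xyz'])
    return np.array([c['cx']+c['fx']*v[...,0]/-v[...,2],c['cy']-c['fy']*v[...,1]/-v[...,2]]).T
def zoom(c,name,x0,y0,x1,y1,k):
    im=np.array(c['pixels'])[y0:y1,x0:x1]; cv2.imwrite('pics/'+name+'.png',cv2.resize(im,None,fx=k,fy=k,interpolation=cv2.INTER_CUBIC))
E
python3 - <<'E'
from h import *
c=snap('scene');d=snap('side')
for n,p,q in [('mouth',(336.5,203),(234.4,232.2)),('button',(188.5,138.6),(284,105.5)),('tongue',(226.1,140.5),(328.2,136.7)),('rack',(297.7,219.2),(243.8,229.1)),('disp',(201.2,165.8),(290,138.3)),('lidA',(267.5,174.5),(260.5,177)),('lidB',(300,188.5),(249,205))]:
    print(n,tri((c,p),(d,q)))
zoom(c,'sz',150,110,370,260,3.6); zoom(d,'dz',200,80,360,290,2.8)
for q in ['jar_a_top','jar_mouth','lid_mid','button_top','tongue_spot']:
    for cam in ['scene','side']:
        print(q,cam,[(np.round(x['pixel'],1).tolist(),round(x['conf'],2)) for x in r.place_of(cam,q)])
E
```

```text
mouth (array([0.55679444, 0.32373726, 0.18116989]), [np.float64(3.2502916799895094), np.float64(3.2502916799895822)])
button (array([ 0.57796633, -0.2125635 ,  0.18435189]), [np.float64(4.993046970042323), np.float64(4.993046970042422)])
tongue (array([ 0.41669412, -0.2082292 ,  0.10348594]), [np.float64(2.9857581540332925), np.float64(2.985758154033191)])
rack (array([0.56460929, 0.21832563, 0.06685887]), [np.float64(1.6646186929386975), np.float64(1.6646186929385987)])
disp (array([ 0.54405543, -0.20606226,  0.06091145]), [np.float64(1.4134367824005705), np.float64(1.413436782400657)])
lidA (array([0.55711954, 0.10026823, 0.16723769]), [np.float64(0.5119748432198662), np.float64(0.5119748432198529)])
lidB (array([0.55414705, 0.21163987, 0.16867098]), [np.float64(0.18199011747299382), np.float64(0.1819901174730813)])
jar_a_top scene [([267.9, 174.3], 0.69)]
jar_a_top side [([258.0, 173.9], 0.6)]
jar_mouth scene [([247.0, 270.4], 0.95), ([441.8, 239.9], 0.68), ([337.1, 204.0], 0.65)]
jar_mouth side [([247.2, 350.5], 0.87), ([233.5, 233.3], 0.8), ([155.5, 205.0], 0.67)]
lid_mid scene []
lid_mid side []
button_top scene [([187.0, 135.4], 0.62)]
button_top side [([286.6, 106.5], 0.65)]
tongue_spot scene [([226.0, 141.5], 0.77)]
tongue_spot side [([327.8, 137.3], 0.83), ([247.7, 232.1], 0.44)]
```

View pics/sz.png

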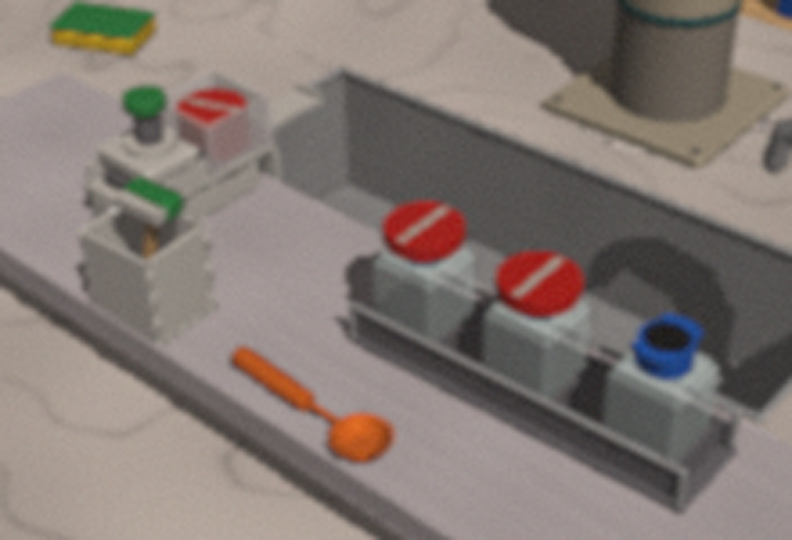

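View pics/dz.png

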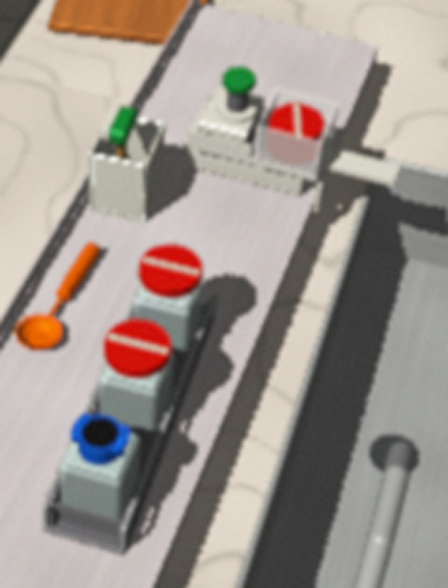

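```bash
cat >> h.py <<'E'
def plan(target,yaw,verbose=True):
    """delta to get TCP to target(world) with tool x down and tool y axis at world yaw (rad). prints tool-frame shift cm, rotvec deg"""
    s=r.sense();R0=R.from_quat(s['tool_rot']);p=np.array(s['ee_pos'])
    y=np.array([np.cos(yaw),np.sin(yaw),0]);x=np.array([0,0,-1.]);z=np.cross(x,y)
    Rt=R.from_matrix(np.c_[x,y,z])
    d=R0.inv().apply(np.asarray(target)-p)*100; w=(R0.inv()*Rt).as_rotvec(degrees=True)
    print('shift cm',np.round(d,2),'rot deg',np.round(w,1),'pos',np.round(p,4),'yawY',np.round(np.degrees(np.arctan2(*R0.as_matrix()[1::-1,1])),1),'q7',np.round(s['joint_pos'],2),'F',np.round(s['force'],1),'gap',round(float(s['finger_gap']),4),'t',round(float(s['time']),2))
E
python3 - <<'E'
from h import *
plan([.48,-.21,.33],-np.pi/2)
plan([.48,-.21,.33],np.pi/2)
print(R.from_quat(r.sense()['tool_rot']).as_matrix().round(3))
E
```

```text
shift cm [-11.65 -33.66 -41.99] rot deg [13.1  0.   0. ] pos [ 0.1474 -0.6331  0.2135] yawY -76.9 q7 [ 1.28  0.63  0.04  1.52 -0.03  1.   -0.02] F [-0.7 -0.1 -0.5] gap 0.0941 t 1.95
shift cm [-11.65 -33.66 -41.99] rot deg [-166.9   -0.     0. ] pos [ 0.1474 -0.6331  0.2135] yawY -76.9 q7 [ 1.28  0.63  0.04  1.52 -0.03  1.   -0.02] F [-0.7 -0.1 -0.5] gap 0.0941 t 1.95
[[-0.     0.227 -0.974]
 [ 0.    -0.974 -0.227]
 [-1.    -0.     0.   ]]
```

Emit:
{"name": "arm_command", "arguments": {"steps": "-4 -2 -3 1.5 0 0 0; -4 -3 -4 1.5 0 0 0; -2 -4 -4.5 1.5 0 0 0; -1 -4 -4.5 1.5 0 0 0; 0 -4 -4.5 1.5 0 0 0"}}

```text
time: 2.58
ee_pos: [0.322, -0.4307, 0.3257]
tool_rot: [0.707, 0.029, -0.706, 0.03]
force: [0.5, -1.2, 0.6]
finger_gap: 0.0475
```

Emit:
{"name": "arm_command", "arguments": {"steps": "0 -4 -4.5 1.5 0 0 0; 0 -4 -4.5 1.5 0 0 0; 0 -4 -4.5 1.5 0 0 0; 0 -3 -3 1 0 0 0; 0 0 0 0 0 0 0"}}

```text
time: 3.2
ee_pos: [0.4883, -0.2624, 0.3272]
tool_rot: [0.709, -0.003, -0.705, -0.002]
force: [-0.6, 0.1, -0.5]
finger_gap: 0.0005
```

```bash
python3 - <<'E'
from h import *
plan([.48,-.21,.33],-np.pi/2)
c=snap('wrist','w1');print(c['xyz'],c['orientation'])
for q in ['button_top','tongue_spot','dispenser']:
  print(q,[(np.round(x['pixel'],1).tolist(),round(x['conf'],2)) for x in r.place_of('wrist',q)])
E
```

```text
shift cm [-0.3  -5.24  0.87] rot deg [-0.4 -0.3 -0.1] pos [ 0.4883 -0.2624  0.3272] yawY -90.4 q7 [ 0.45  0.38 -0.01  1.63  0.    1.13 -1.14] F [-0.6  0.1 -0.5] gap 0.0005 t 3.2
[ 0.560258   -0.26333835  0.49902245] [ 0.08873825 -0.087935    0.70406199 -0.69906343]
button_top [([197.8, 105.9], 0.7)]
tongue_spot [([214.3, 225.3], 0.7), ([198.2, 106.1], 0.18)]
dispenser [([213.8, 128.4], 0.59)]
```

View pics/w1.png

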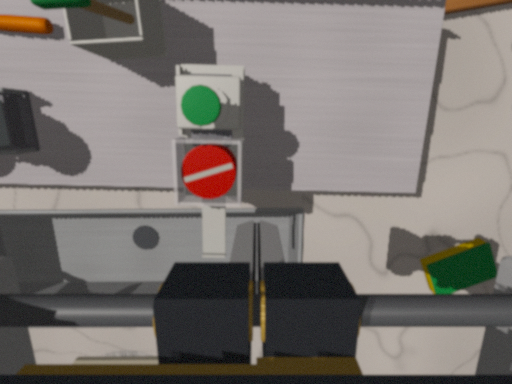

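```bash
python3 - <<'E'
from h import *
c=snap('wrist')
b=onz(c,(200.5,105),.19);l=onz(c,(209.5,171.5),.152)
t0=onz(c,(213.5,206),.105);t1=onz(c,(214,254.5),.105)
print(b,l,t0,t1)
# magazine corners top
print(onz(c,(174,139),.155),onz(c,(243,139),.155),onz(c,(241,204),.155),onz(c,(178,204),.155))
plan(b+[0,0,.03],-np.pi/2)
E
```

```text
[ 0.56886453 -0.21530807  0.19      ] [ 0.49538473 -0.21456539  0.152     ] [ 0.43904114 -0.21003535  0.105     ] [ 0.36654873 -0.20697974  0.105     ]
[ 0.53384159 -0.17695139  0.155     ] [ 0.5325415  -0.25502297  0.155     ] [ 0.45588878 -0.25052628  0.155     ] [ 0.45721972 -0.17522302  0.155     ]
shift cm [10.74 -5.45 -8.32] rot deg [-1.  -0.2 -0.3] pos [ 0.4844 -0.2679  0.3274] yawY -91.0 q7 [ 0.46  0.37 -0.    1.63  0.    1.13 -1.14] F [ 0.1 -0.4 -0.1] gap 0.0005 t 3.45
```

```bash
python3 - <<'E'
from h import *
for i in range(4):
    c=snap('wrist'); plan([.569,-.2145,.228],np.radians(-92)); print(c['xyz'])
E
```

```text
shift cm [ 9.95 -5.52 -8.32] rot deg [ 1.  -0.2 -0.2] pos [ 0.4845 -0.2679  0.3274] yawY -91.0 q7 [ 0.46  0.37 -0.    1.63  0.    1.13 -1.14] F [-0.3 -0.2 -0.5] gap 0.0006 t 3.5
[ 0.55663899 -0.26912173  0.49909134]
shift cm [ 9.95 -5.5  -8.3 ] rot deg [ 1.  -0.2 -0.2] pos [ 0.4846 -0.2676  0.3274] yawY -91.0 q7 [ 0.46  0.37 -0.01  1.63  0.    1.13 -1.14] F [-0.5 -0.5 -0.4] gap 0.0004 t 3.55
[ 0.55668638 -0.26908381  0.49912619]
shift cm [ 9.95 -5.47 -8.29] rot deg [ 1.  -0.2 -0.2] pos [ 0.4848 -0.2674  0.3274] yawY -91.0 q7 [ 0.46  0.37 -0.01  1.63  0.    1.13 -1.14] F [-0.3  1.2  0.8] gap -0.0001 t 3.6
[ 0.55680786 -0.26891524  0.49914554]
shift cm [ 9.95 -5.44 -8.28] rot deg [ 1.1 -0.2 -0.2] pos [ 0.485  -0.2672  0.3274] yawY -90.9 q7 [ 0.46  0.37 -0.01  1.63  0.    1.13 -1.14] F [ 0.5  0.  -0.7] gap 0.0005 t 3.65
[ 0.55696026 -0.26868712  0.49915067]
```

Emit:
{"name": "arm_command", "arguments": {"steps": "1 -2.5 -3.5 0 0 0 0; 2 -2 -3 0 0 0 0; 2 -1 -2 0 0 0 0; 2 0 0 0 0 0 0; 0 0 0 0 0 0 0"}}

```text
time: 4.28
ee_pos: [0.5729, -0.216, 0.2564]
tool_rot: [0.709, -0.01, -0.705, -0.006]
force: [-0.4, 0.1, 0.7]
finger_gap: 0.0009
```

```bash
python3 - <<'E'
from h import *
c=snap('wrist','w2');
plan([.573,-.21,.228],np.radians(-92)); print(c['xyz'])
c=snap('scene');zoom(c,'sz2',120,80,280,200,4)
c=snap('side');zoom(c,'dz2',230,60,380,190,4)
E
```

```text
shift cm [ 2.95 -0.64  0.11] rot deg [ 0.7 -0.5 -0.3] pos [ 0.5737 -0.2162  0.2575] yawY -91.3 q7 [ 0.33  0.52 -0.02  1.58  0.02  1.03 -1.29] F [ 1.5 -0.3  0.2] gap 0.0005 t 4.33
[ 0.64473057 -0.21751242  0.42826374]
```

View pics/w2.png

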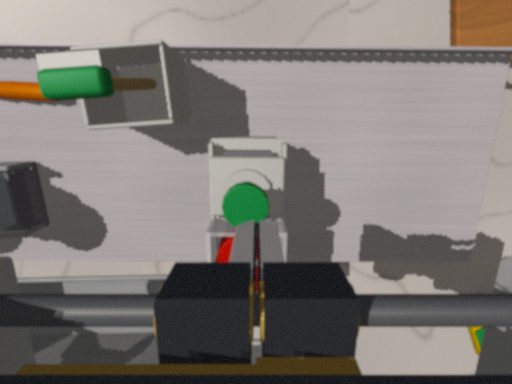

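View pics/dz2.png

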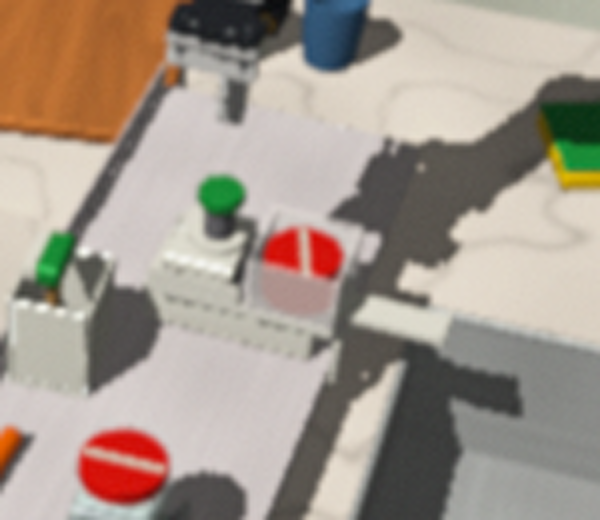

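View pics/sz2.png

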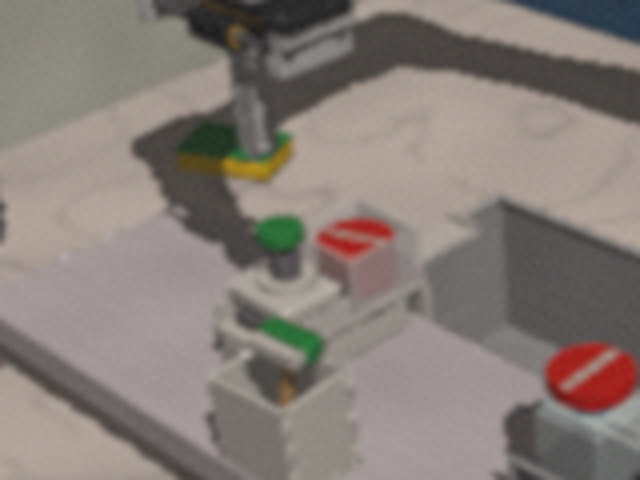

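```bash
python3 - <<'E'
from h import *
c=r.capture('wrist')
c['xyz']=np.array([ 0.64473057,-0.21751242,0.42826374])
im=c['pixels'].astype(int); 
print(onz(c,(246,204.5),.19))
m=(im[...,1]>im[...,0]*1.8)&(im[...,1]>im[...,2]*1.8); m[:,:190]=0
ys,xs=np.nonzero(m);print(xs.min(),xs.max(),ys.min(),ys.max())
print(proj(c,[[.573,-.21,.19]]))
plan([.573,-.21,.205],np.radians(-92))
E
```

```text
[ 0.57626462 -0.20906359  0.19      ]
223 483 185 358
[[247.24957714 208.25286341]]
shift cm [ 5.4  -0.71  0.2 ] rot deg [ 0.7 -0.6 -0.4] pos [ 0.5743 -0.2168  0.2591] yawY -91.3 q7 [ 0.33  0.52 -0.02  1.58  0.02  1.03 -1.29] F [-0.5  0.1 -0.3] gap 0.0001 t 4.47
```

Emit:
{"name": "arm_command", "arguments": {"steps": "2 -0.4 -0.1 0.7 -0.5 -0.4 0; 2 -0.3 0 0 0 0 0; 0.8 0 0 0 0 0 0; 0 0 0 0 0 0 0"}}

```text
time: 4.97
ee_pos: [0.5761, -0.2104, 0.2095]
tool_rot: [0.708, -0.014, -0.706, -0.014]
force: [-0.3, 0.5, -0.4]
finger_gap: 0.0005
```

```bash
python3 - <<'E'
from h import *
plan([.576,-.21,.198],np.radians(-92))
c=snap('scene');zoom(c,'sz3',120,80,280,200,4)
E
```

```text
shift cm [ 1.15 -0.04  0.01] rot deg [-0.2 -0.2  0. ] pos [ 0.5761 -0.2104  0.2095] yawY -92.2 q7 [ 0.32  0.58 -0.02  1.63  0.01  0.93 -1.32] F [-0.3  0.5 -0.4] gap 0.0005 t 4.97
```

View pics/sz3.png

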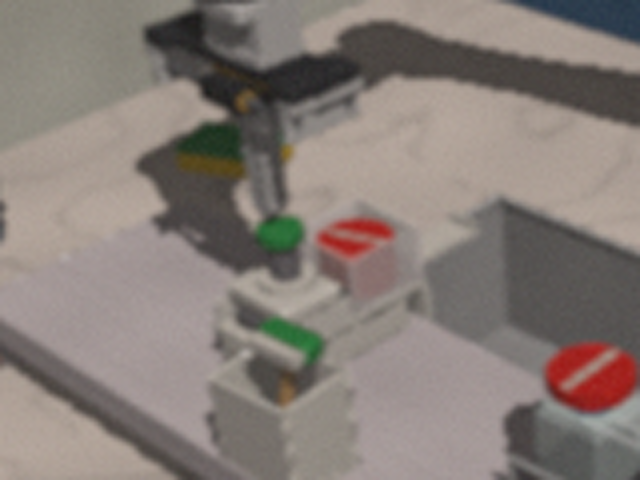

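Emit:
{"name": "arm_command", "arguments": {"steps": "0.5 0 0 0 0 0 0; 0.5 0 0 0 0 0 0; 0.5 0 0 0 0 0 0; 0.5 0 0 0 0 0 0; 0.5 0 0 0 0 0 0"}}

```text
time: 5.65
ee_pos: [0.5774, -0.2109, 0.1871]
tool_rot: [0.71, -0.014, -0.704, -0.013]
force: [-1.8, -0.1, 6.9]
finger_gap: 0.0004
```

Emit:
{"name": "arm_command", "arguments": {"steps": "0.5 0 0 0 0 0 0; 0.5 0 0 0 0 0 0; 0.5 0 0 0 0 0 0; 0.5 0 0 0 0 0 0; 0.5 0 0 0 0 0 0"}}

```text
time: 6.28
ee_pos: [0.5774, -0.211, 0.1674]
tool_rot: [0.711, -0.015, -0.703, -0.013]
force: [-2.8, 1.4, 10.3]
finger_gap: 0.0005
```

Emit:
{"name": "arm_command", "arguments": {"steps": "0.5 0 0 0 0 0 0; 0.5 0 0 0 0 0 0; 0.5 0 0 0 0 0 0; 0.5 0 0 0 0 0 0"}}

```text
time: 6.78
ee_pos: [0.5775, -0.211, 0.1558]
tool_rot: [0.711, -0.015, -0.702, -0.013]
force: [-12.1, 5.0, 44.9]
finger_gap: 0.0005
```

```bash
python3 - <<'E'
from h import *
plan([.576,-.21,.198],np.radians(-92))
c=snap('scene');zoom(c,'sz4',120,80,280,200,4)
c=snap('side');zoom(c,'dz4',230,60,380,190,4)
E
```

```text
shift cm [-4.22 -0.09  0.1 ] rot deg [-0.3 -0.7 -0.1] pos [ 0.5775 -0.211   0.1558] yawY -92.3 q7 [ 0.32  0.64 -0.02  1.69  0.02  0.8  -1.32] F [-12.1   5.   44.9] gap 0.0005 t 6.78
```

View pics/sz4.png

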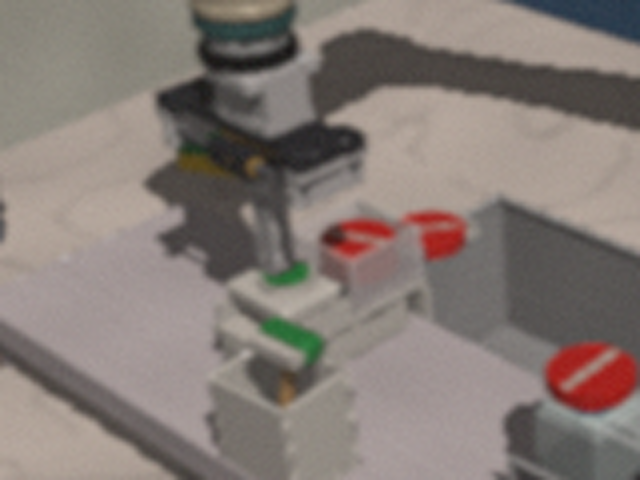

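View pics/dz4.png

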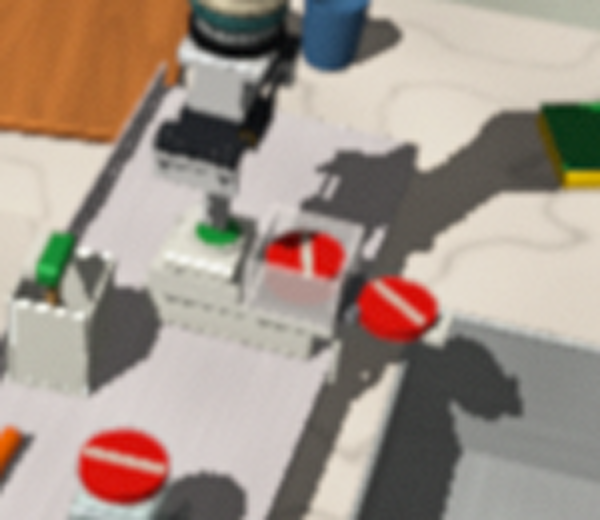

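Emit:
{"name": "arm_command", "arguments": {"steps": "0 0 0 0 0 0 0; -0.2 0 0 0 0 0 0; -0.3 0 0 0 0 0 0; -0.3 0 0 0 0 0 0; -0.3 0 0 0 0 0 0"}}

```text
time: 7.5
ee_pos: [0.5774, -0.2109, 0.1752]
tool_rot: [0.713, -0.016, -0.701, -0.013]
force: [-2.5, 1.0, 7.1]
finger_gap: 0.0001
```

Emit:
{"name": "arm_command", "arguments": {"steps": "-0.4 0 0 0 0 0 0; -0.4 0 0 0 0 0 0; -0.4 0 0 0 0 0 0; -0.4 0 0 0 0 0 0; -0.4 0 0 0 0 0 0"}}

```text
time: 8.12
ee_pos: [0.5773, -0.211, 0.1988]
tool_rot: [0.714, -0.016, -0.7, -0.013]
force: [0.7, 0.8, 0.2]
finger_gap: 0.0005
```

Emit:
{"name": "arm_command", "arguments": {"steps": "-0.4 0 0 0 0 0 0; -0.4 0 0 0 0 0 0; -0.4 0 0 0 0 0 0; -0.3 0 0 0 0 0 0; -0.3 0 0 0 0 0 0"}}

```text
time: 8.75
ee_pos: [0.5767, -0.2108, 0.2165]
tool_rot: [0.713, -0.016, -0.701, -0.013]
force: [0.2, -0.4, 0.0]
finger_gap: 0.0006
```

Emit:
{"name": "arm_command", "arguments": {"steps": "-4 0 0 0 0 0 0; -2 0 4 0 0 0 0; 0 0 6 0 0 0 1; 0 0 5 0 0 0 1; 0 0 3 0 0 0 1"}}

```text
time: 9.38
ee_pos: [0.393, -0.2029, 0.2748]
tool_rot: [0.714, -0.015, -0.7, -0.012]
force: [0.6, -0.2, 1.2]
finger_gap: 0.0272
```

Emit:
{"name": "arm_command", "arguments": {"steps": "0 0 1 0 0 0 1; 0 0 0 0 0 0 1"}}

```text
time: 9.62
ee_pos: [0.3821, -0.2028, 0.2754]
tool_rot: [0.715, -0.016, -0.699, -0.012]
force: [1.1, -0.2, 0.1]
finger_gap: 0.047
```

```bash
python3 - <<'E'
from h import *
c=snap('wrist','w5');print(c['xyz'],c['orientation'])
plan([.417,-.205,.111],np.radians(-92))
c=snap('side');zoom(c,'dz5',230,60,380,190,4)
E
```

```text
[ 0.45123498 -0.20547144  0.44839132] [ 0.08266065 -0.08251837  0.71633051 -0.68791608]
shift cm [ 1.651e+01  1.000e-02 -3.070e+00] rot deg [-0.3 -1.3 -0.3] pos [ 0.3827 -0.2028  0.2754] yawY -92.3 q7 [ 0.44  0.23 -0.01  2.02 -0.    0.88 -1.19] F [-0.2 -0.3 -0.5] gap 0.051 t 9.68
```

View pics/w5.png

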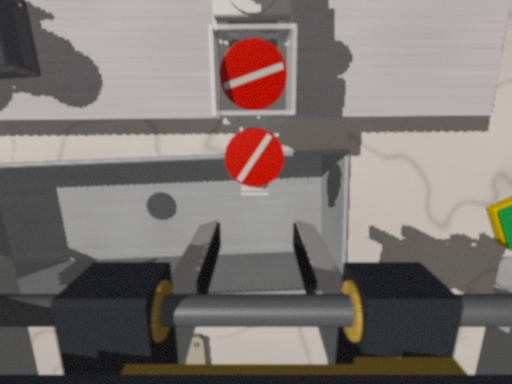

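View pics/dz5.png

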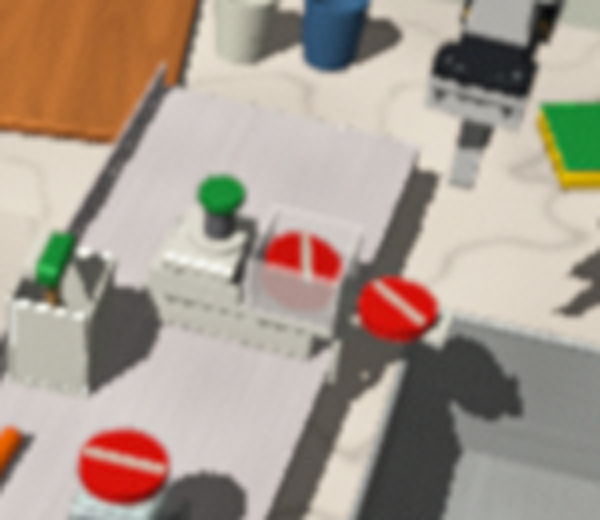

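```bash
cat >> h.py <<'E'
def lidpose(c,ztop,roi,name=None):
    im=np.array(c['pixels']).astype(int);x0,y0,x1,y1=roi
    red=((im[...,2]>110)&(im[...,2]>1.8*im[...,1])&(im[...,2]>1.8*im[...,0])).astype(np.uint8)
    m=np.zeros_like(red);m[y0:y1,x0:x1]=red[y0:y1,x0:x1]
    m=cv2.morphologyEx(m,cv2.MORPH_OPEN,np.ones((2,2),np.uint8))
    ct,_=cv2.findContours(m,cv2.RETR_EXTERNAL,cv2.CHAIN_APPROX_NONE)
    pts=np.vstack([k for k in ct if len(k)>15]).reshape(-1,2)
    hull=cv2.convexHull(pts.astype(np.int32));
    w=np.array([onz(c,p,ztop)[:2] for p in hull[:,0,:]])
    (cx,cy),rad=cv2.minEnclosingCircle(w.astype(np.float32))
    hm=np.zeros_like(m);cv2.fillConvexPoly(hm,hull,1);hm=cv2.erode(hm,np.ones((5,5),np.uint8))
    st=(hm>0)&(red==0)&(im[...,1]>90)
    ys,xs=np.nonzero(st);sw=np.array([onz(c,p,ztop)[:2] for p in zip(xs,ys)])
    mu=sw.mean(0);u,s,vt=np.linalg.svd(sw-mu);a=np.degrees(np.arctan2(vt[0,1],vt[0,0]))%180
    return np.array([cx,cy]),rad,mu,a,s[0]/s[1],len(sw)
E
python3 - <<'E'
from h import *
c=snap('wrist')
print(lidpose(c,.119,(215,124,300,200)))
print(onz(c,(254,195),.105),onz(c,(254,190),.105))
plan([.417,-.205,.111],np.radians(-92))
d=snap('side');print(lidpose(d,.119,(318,125,342,148)))
E
```

```text
(array([ 0.4122135 , -0.20357049]), 0.03325873985886574, array([ 0.41402781, -0.20300487]), np.float64(143.68530703585097), np.float64(7.950437145930044), 369)
[ 0.36913942 -0.20105465  0.105     ] [ 0.37517865 -0.20130087  0.105     ]
shift cm [16.48  0.03 -3.05] rot deg [-0.2 -1.2 -0.3] pos [ 0.3831 -0.2027  0.2751] yawY -92.2 q7 [ 0.44  0.23 -0.01  2.02 -0.    0.88 -1.19] F [ 0.2 -1.1  0.2] gap 0.0593 t 9.78
(array([ 0.41173199, -0.19012251]), 0.04028227552771568, array([ 0.40784572, -0.19904359]), np.float64(143.44902967849896), np.float64(4.884584831191723), 25)
```

Emit:
{"name": "arm_command", "arguments": {"steps": "2 0.1 -1.5 -0.2 -1.2 -0.3 1; 3 0 -1.5 0 0 0 1; 3 0 0 0 0 0 1; 2 0 0 0 0 0 1; 0 0 0 0 0 0 1"}}

```text
time: 10.45
ee_pos: [0.4203, -0.2047, 0.1714]
tool_rot: [0.708, -0.011, -0.706, -0.011]
force: [0.0, -0.2, -0.0]
finger_gap: 0.0937
```

```bash
python3 - <<'E'
from h import *
c=snap('wrist','w6')
plan([.413,-.2035,.111],np.radians(-92))
try: print(lidpose(c,.119,(150,100,400,290)))
except Exception as e: print(e)
E
```

```text
shift cm [ 6.12 -0.12  0.82] rot deg [ 0.2 -0.2  0. ] pos [ 0.4209 -0.205   0.1722] yawY -91.8 q7 [ 0.41  0.43 -0.02  2.06  0.01  0.65 -1.22] F [-0.4  0.1  1. ] gap 0.094 t 10.5
(array([ 0.44615647, -0.2074347 ]), 0.06542475521564484, array([ 0.45797058, -0.20691803]), np.float64(176.31933667503247), np.float64(1.2800698278917106), 3678)
```

View pics/w6.png

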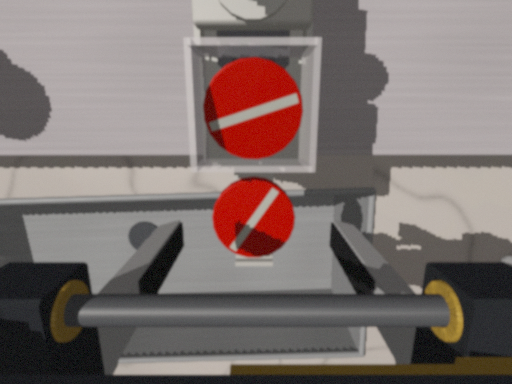

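```bash
python3 - <<'E'
from h import *
c=snap('wrist')
plan([.413,-.2035,.111],np.radians(-92))
print(lidpose(c,.119,(195,174,310,264)))
E
```

```text
shift cm [ 6.19 -0.15  0.86] rot deg [ 0.2 -0.3 -0. ] pos [ 0.4212 -0.2053  0.173 ] yawY -91.8 q7 [ 0.41  0.43 -0.02  2.06  0.01  0.65 -1.22] F [-0.2  0.1  0.2] gap 0.0941 t 10.55
(array([ 0.4138566 , -0.20308703]), 0.03312031179666519, array([ 0.41905247, -0.20678103]), np.float64(143.19401136249576), np.float64(8.312471010224092), 468)
```

Emit:
{"name": "arm_command", "arguments": {"steps": "2 -0.2 0.4 0 0 0 1; 2 0 0.3 0 0 0 1; 1.5 0 0 0 0 0 1; 0.4 0 0 0 0 0 1; 0 0 0 0 0 0 1"}}

```text
time: 11.18
ee_pos: [0.4203, -0.2052, 0.1177]
tool_rot: [0.713, -0.013, -0.701, -0.009]
force: [0.5, -0.3, 0.3]
finger_gap: 0.0939
```

```bash
python3 - <<'E'
from h import *
plan([.414,-.2033,.111],np.radians(-92))
c=snap('side');zoom(c,'dz7',270,90,380,180,5)
E
```

```text
shift cm [ 0.65 -0.18  0.64] rot deg [ 0.2 -1.  -0.3] pos [ 0.4203 -0.2052  0.1177] yawY -91.8 q7 [ 0.41  0.52 -0.02  2.12  0.02  0.48 -1.22] F [ 0.5 -0.3  0.3] gap 0.0939 t 11.18
```

View pics/dz7.png

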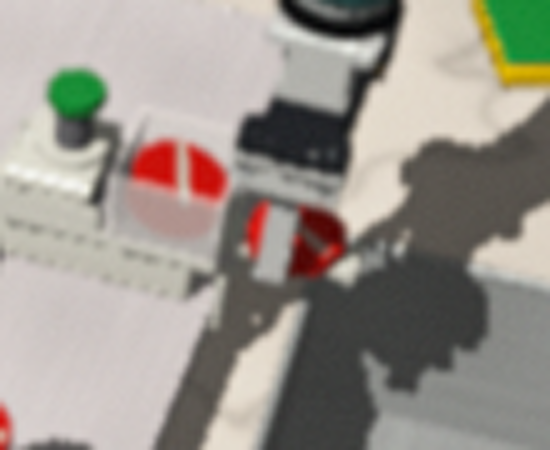

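Emit:
{"name": "arm_command", "arguments": {"steps": "0.3 -0.2 0.8 0 -1 0 1; 0.3 0 0 0 0 0 1; 0 0 0 0 0 0 1"}}

```text
time: 11.6
ee_pos: [0.4128, -0.2032, 0.1125]
tool_rot: [0.707, -0.013, -0.707, -0.009]
force: [0.1, -0.6, -0.3]
finger_gap: 0.0943
```

```bash
python3 - <<'E'
from h import *
plan([.414,-.2033,.111],np.radians(-92))
E
```

```text
shift cm [ 0.16  0.   -0.12] rot deg [ 0.2 -0.1 -0.3] pos [ 0.4128 -0.2032  0.1125] yawY -91.8 q7 [ 0.4   0.53 -0.01  2.13  0.02  0.48 -1.23] F [ 0.1 -0.6 -0.3] gap 0.0943 t 11.6
```

Good; close on the lid.

Emit:
{"name": "arm_command", "arguments": {"steps": "0.1 0 -0.1 0 0 0 0; 0 0 0 0 0 0 0; 0 0 0 0 0 0 0; 0 0 0 0 0 0 0"}}

```text
time: 12.1
ee_pos: [0.4141, -0.2033, 0.1115]
tool_rot: [0.707, -0.013, -0.707, -0.009]
force: [-0.2, 0.8, 0.5]
finger_gap: 0.0658
```

Emit:
{"name": "arm_command", "arguments": {"steps": "-1 0 0 0 0 0 0; -2 0 0 0 0 0 0; -3 0 0 0 0 0 0; -3 0 0 0 0 0 0; 0 0 0 0 0 0 0"}}

```text
time: 12.72
ee_pos: [0.4138, -0.2028, 0.2062]
tool_rot: [0.708, -0.013, -0.706, -0.009]
force: [0.2, 0.5, -0.8]
finger_gap: 0.066
```

```bash
python3 - <<'E'
from h import *
c=snap('wrist','w8')
plan([.557,.324,.27],np.radians(34.5))
d=snap('scene');zoom(d,'sz8',120,80,280,200,4)
E
```

```text
shift cm [ -6.77 -53.04 -12.72] rot deg [-126.3    0.3   -0.2] pos [ 0.4129 -0.2024  0.2051] yawY -91.8 q7 [ 0.4   0.37 -0.01  2.04  0.01  0.73 -1.23] F [ 0.1  0.7 -0.1] gap 0.0661 t 12.78
```

View pics/w8.png

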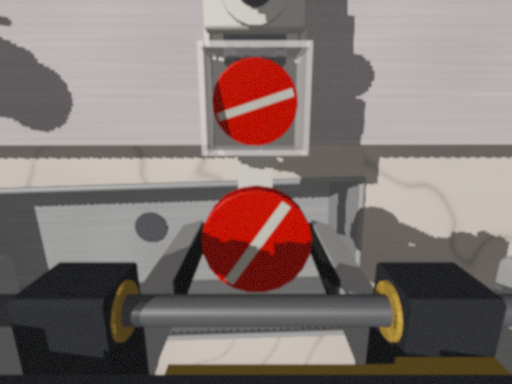

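View pics/sz8.png

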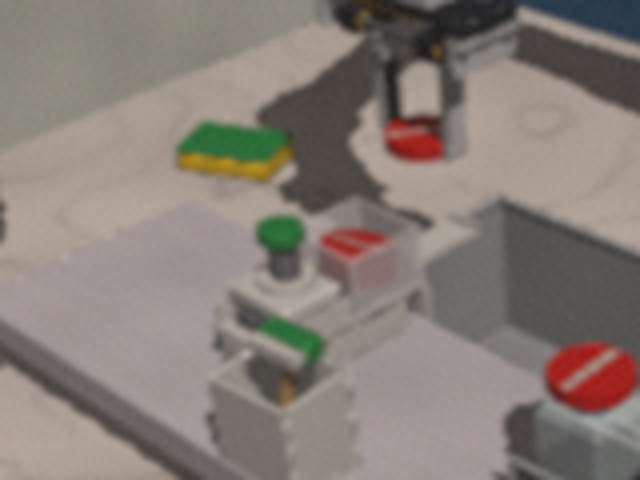

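```bash
python3 - <<'E'
from h import *
c=snap('scene','s9');d=snap('side','d9');w=snap('wrist')
p=lidpose(w,float(r.sense()['ee_pos'][2])+.0075,(190,180,320,300));print(p);plan([.557,.324,.27],np.radians(34.5))
print(onz(d,(322,322),0),onz(c,(400,213),0))
print(tri((c,(366,149)),(d,(341,240))))
zoom(c,'sz9',330,120,440,240,5);zoom(d,'dz9',280,210,400,350,4)
E
```

```text
(array([ 0.41228577, -0.20216586]), 0.03351255878806114, array([ 0.41430438, -0.20500651]), np.float64(143.52874035581738), np.float64(9.406379057936524), 946)
shift cm [ -6.95 -52.99 -12.83] rot deg [-126.3    0.4    0.2] pos [ 0.4116 -0.2019  0.2031] yawY -91.8 q7 [ 0.4   0.38 -0.01  2.04  0.01  0.73 -1.23] F [-0.2  0.1 -0.2] gap 0.066 t 12.97
[ 2.87437779e-01  3.89665375e-01 -2.22044605e-16] [0.27470349 0.40578897 0.        ]
(array([0.29543064, 0.26468402, 0.19294934]), [np.float64(3.2573558865290004), np.float64(3.257355886529127)])
```

View pics/sz9.png

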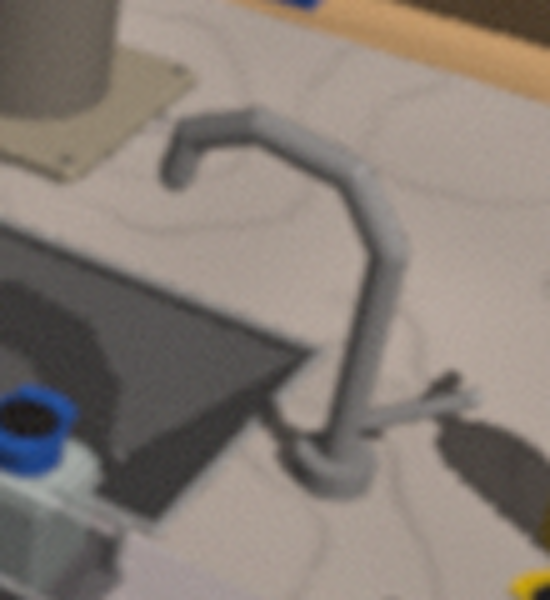

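View pics/dz9.png

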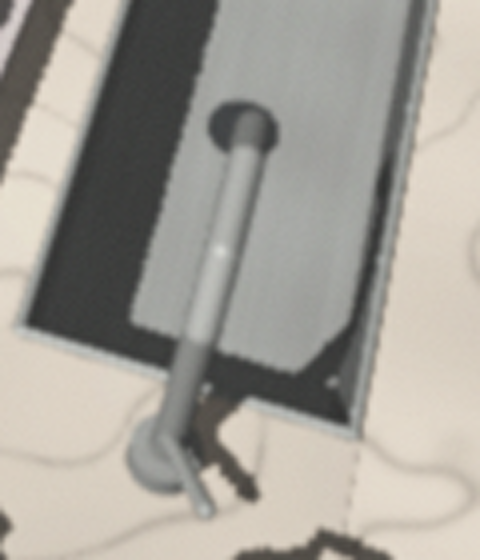

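Emit:
{"name": "arm_command", "arguments": {"steps": "-2 -3 -2 0 0 0 0; -2 -5 -2 0 0 0 0; -1.5 -5.5 -1.5 0 0 0 0; -1 -5.5 -1.5 0 0 0 0; -0.5 -5.5 -1.3 0 0 0 0"}}

```text
time: 13.6
ee_pos: [0.5033, 0.042, 0.2681]
tool_rot: [-0.702, 0.017, 0.712, 0.014]
force: [0.0, -1.5, -0.1]
finger_gap: 0.0657
```

Emit:
{"name": "arm_command", "arguments": {"steps": "0 -5.5 -1 0 0 0 0; 0 -5.5 -1 0 0 0 0; 0 -5.5 -1 0 0 0 0; 0 -5 -0.5 0 0 0 0; 0 -3 -0.5 0 0 0 0"}}

```text
time: 14.22
ee_pos: [0.553, 0.2949, 0.2597]
tool_rot: [-0.698, 0.017, 0.715, 0.012]
force: [-0.7, -0.6, -0.5]
finger_gap: 0.0656
```

```bash
python3 - <<'E'
from h import *
plan([.557,.324,.25],np.radians(34.5))
E
```

```text
shift cm [ 0.94 -2.93 -0.3 ] rot deg [-126.9    1.3    1.3] pos [0.553  0.2949 0.2597] yawY -92.4 q7 [-0.47  0.57 -0.11  1.5   0.06  1.1  -2.2 ] F [-0.7 -0.6 -0.5] gap 0.0656 t 14.22
```

Emit:
{"name": "arm_command", "arguments": {"steps": "0 -2 5 0 0 0 0; 0 -1 5 0 0 0 0; 0 0 1 0 0 0 0; 0 0 0 0 0 0 0; 0 0 0 0 0 0 0"}}

```text
time: 14.85
ee_pos: [0.4412, 0.3321, 0.2552]
tool_rot: [-0.696, 0.018, 0.718, 0.009]
force: [0.3, 0.2, -0.0]
finger_gap: 0.0658
```

```bash
python3 - <<'E'
from h import *
c=snap('wrist','w10')
plan([.557,.324,.25],np.radians(34.5))
im=np.array(c['pixels']).astype(int)
m=((im[...,0]>1.7*im[...,2])&(im[...,0]>80)).astype(np.uint8)
ys,xs=np.nonzero(m);print(xs.min(),xs.max(),ys.min(),ys.max(),len(xs))
np.savez('w10.npz',**{k:np.array(v) for k,v in c.items()})
print([(np.round(x['pixel'],1).tolist(),round(x['conf'],2)) for x in r.place_of('wrist','jar_mouth')])
zoom(c,'w10z',150,0,400,180,3.2)
E
```

```text
shift cm [  0.16   0.33 -11.6 ] rot deg [-126.7    1.8    1.5] pos [0.4413 0.3319 0.2551] yawY -92.2 q7 [-0.6   0.46 -0.13  1.71  0.05  1.01 -2.36] F [-0.7 -0.1 -1. ] gap 0.0655 t 14.9
237 290 20 95 1738
[([38.4, 195.7], 0.86), ([265.2, 55.4], 0.56)]
```

View pics/w10.png

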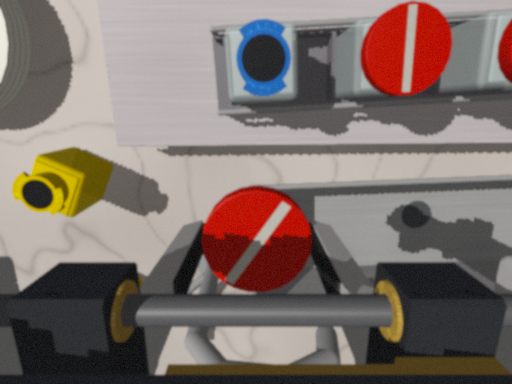

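View pics/w10z.png

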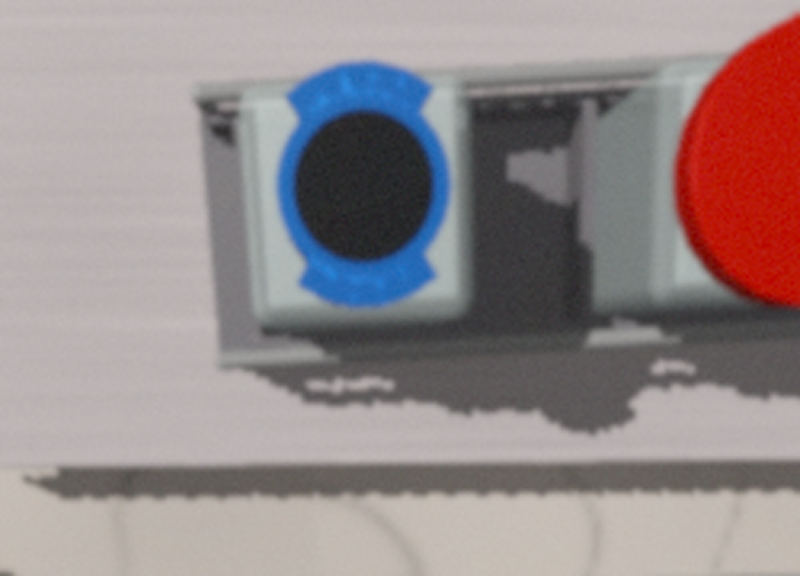

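```bash
python3 - <<'E'
from h import *
c=dict(np.load('w10.npz'))
m=onz(c,(263.8,57.8),.175);print(m, onz(c,(263.8,57.8),.17))
a=onz(c,(150+361/3.2,62/3.2),.174);b=onz(c,(150+366/3.2,307/3.2),.174);d=a-b;print(np.linalg.norm(d),np.degrees(np.arctan2(d[1],d[0])),(a+b)/2)
print(onz(c,(237.2,58),.175),onz(c,(290.3,58),.175))
s=lidpose(c,.178,(355,0,455,100));print(s)
p=lidpose(c,.2551+.0075,(190,180,320,300));print(p)
# rack rail edges
a=onz(c,(150+205/3.2,90/3.2),.103);b=onz(c,(150+640/3.2,60/3.2),.103);d=a-b;print(np.degrees(np.arctan2(d[1],d[0])))
c=snap('scene');e=snap('side')
for n,k,z in(('scene',c,.178),('side',e,.178)): print(n,[r_ for r_ in proj(k,[m])])
E
```

```text
[0.5540973 0.3202606 0.175    ] [0.55479505 0.32005373 0.17      ]
0.05417848260078062 -0.5026086168596358 [0.55344243 0.32038252 0.174     ]
[0.55468995 0.34061031 0.175     ] [0.55322435 0.29995287 0.175     ]
(array([0.55470759, 0.21215054]), 0.03459222987294197, array([0.55640491, 0.21055359]), np.float64(1.0022864048951305), np.float64(8.29884963960317), 835)
(array([0.44225472, 0.33223155]), 0.033703435212373734, array([0.44575969, 0.32765092]), np.float64(143.56913976494906), np.float64(9.130598569115666), 852)
91.52990629634682
scene [array([334.85070488, 202.7766663 ])]
side [array([235.39784229, 234.09457402])]
```

Emit:
{"name": "arm_command", "arguments": {"steps": "0 0.3 -5 0 0 0 0; 0 0.3 -5 0 0 0 0; 0 0 -1.3 -5 0 0 0; 0 0 0 -10.5 0 0 0; 0 0 0 -10.5 0 0 0"}}

```text
time: 15.68
ee_pos: [0.56, 0.3193, 0.2508]
tool_rot: [-0.68, -0.147, 0.703, -0.151]
force: [-0.5, 0.8, -0.4]
finger_gap: 0.0655
```

Emit:
{"name": "arm_command", "arguments": {"steps": "0 0 0 -10.5 0 0 0; 0 0 0 -10.5 0 0 0; 0 0 0 -10.5 0 0 0; 0 0 0 -10.5 0 0 0; 0 0 0 -10.5 0 0 0"}}

```text
time: 16.3
ee_pos: [0.5636, 0.316, 0.2497]
tool_rot: [-0.538, -0.449, 0.56, -0.442]
force: [-0.1, -0.0, -1.5]
finger_gap: 0.0658
```

```bash
python3 - <<'E'
from h import *
plan([.554,.32,.25],np.radians(34.3))
E
```

```text
shift cm [-0.01 -1.02 -0.19] rot deg [-46.2   0.4   1.9] pos [0.5636 0.316  0.2497] yawY -11.9 q7 [-0.28  0.64 -0.47  1.44  0.29  1.16 -1.01] F [-0.1 -0.  -1.5] gap 0.0658 t 16.3
```

Emit:
{"name": "arm_command", "arguments": {"steps": "0 -0.4 0 -10.5 0 0.5 0; 0 -0.4 0 -10.5 0 0.5 0; 0 0 0 -10.5 0 0 0; 0 0 0 -8 0 0 0; 0 0 0 0 0 0 0"}}

```text
time: 16.92
ee_pos: [0.559, 0.3133, 0.2487]
tool_rot: [0.356, 0.609, -0.369, 0.606]
force: [0.1, 0.0, -0.4]
finger_gap: 0.0659
```

```bash
python3 - <<'E'
from h import *
plan([.554,.32,.21],np.radians(34.3))
c=snap('wrist','w11'); np.savez('w11.npz',**{k:np.array(v) for k,v in c.items()})
c=snap('scene');zoom(c,'sz11',280,130,400,260,4.5)
c=snap('side');zoom(c,'dz11',190,160,300,290,4.5)
E
```

```text
shift cm [ 3.86 -0.06 -0.85] rot deg [-5.9  0.3  1. ] pos [0.559  0.3133 0.2487] yawY 28.4 q7 [-0.19  0.66 -0.66  1.47  0.42  1.17 -0.42] F [ 0.1  0.  -0.4] gap 0.0659 t 16.93
```

View pics/w11.png

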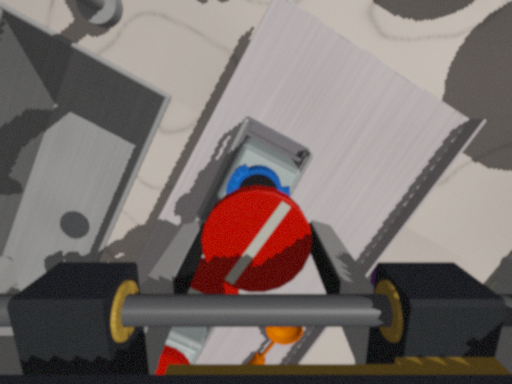

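View pics/sz11.png

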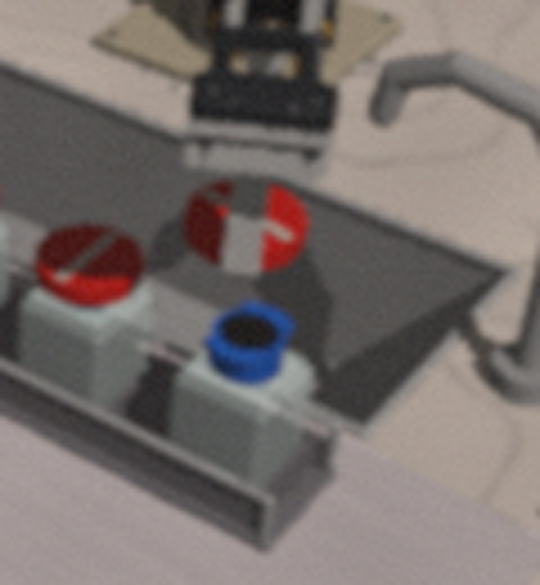

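View pics/dz11.png

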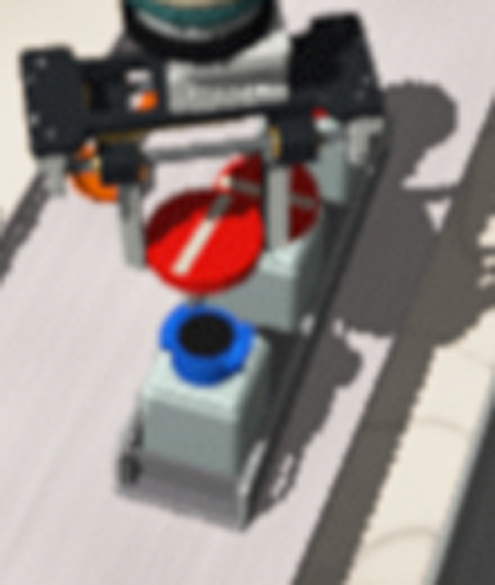

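Emit:
{"name": "arm_command", "arguments": {"steps": "1.5 0 -0.9 -6 0.3 1 0; 1.5 0 0 0 0 0 0; 1 0 0 0 0 0 0; 0 0 0 0 0 0 0"}}

```text
time: 17.58
ee_pos: [0.5554, 0.3208, 0.2073]
tool_rot: [0.332, 0.624, -0.332, 0.625]
force: [-0.5, 0.7, -0.3]
finger_gap: 0.0656
```

```bash
python3 - <<'E'
from h import *
plan([.554,.32,.19],np.radians(34.3))
c=snap('wrist','w12'); 
t=np.array(r.sense()['ee_pos']);print(t,lidpose(c,t[2]+.0075,(200,185,315,295)))
E
```

```text
shift cm [ 1.73 -0.16 -0.01] rot deg [-0.3  0.1 -0. ] pos [0.5554 0.3208 0.2073] yawY 34.0 q7 [-0.19  0.7  -0.66  1.54  0.47  1.07 -0.38] F [-0.5  0.7 -0.3] gap 0.0656 t 17.57
[0.55561235 0.32108136 0.20779916] (array([0.55491805, 0.32202819]), 0.03316863998770714, array([0.55487675, 0.32960957]), np.float64(89.02849426725977), np.float64(6.4650660683316), 794)
```

View pics/w12.png

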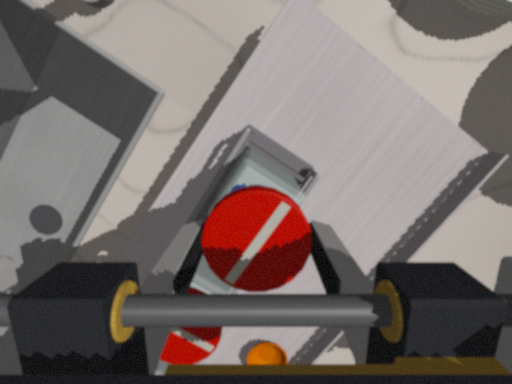

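Emit:
{"name": "arm_command", "arguments": {"steps": "1 -0.2 0 0 0 0 0; 0.8 0 0 0 0 0 0; 0.3 0 0 0 0 0 0; 0 0 0 0 0 0 0"}}

```text
time: 18.12
ee_pos: [0.5545, 0.3199, 0.186]
tool_rot: [0.333, 0.623, -0.332, 0.625]
force: [-0.4, -0.6, -1.0]
finger_gap: 0.0652
```

```bash
python3 - <<'E'
from h import *
plan([.554,.32,.171],np.radians(34.3))
c=snap('scene');zoom(c,'sz13',290,150,390,260,5.4)
c=snap('side');zoom(c,'dz13',190,170,290,280,5.4)
E
```

```text
shift cm [ 1.5  -0.04 -0.04] rot deg [-0.4  0.1 -0.2] pos [0.5545 0.3199 0.186 ] yawY 33.9 q7 [-0.19  0.72 -0.65  1.57  0.49  1.02 -0.39] F [-0.4 -0.6 -1. ] gap 0.0652 t 18.12
```

View pics/sz13.png

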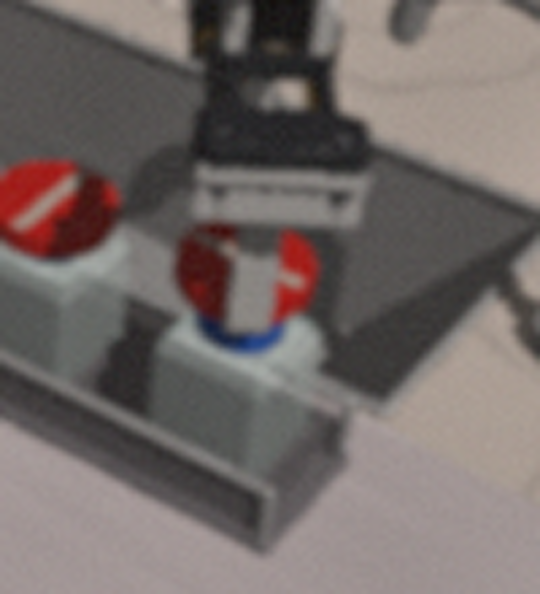

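View pics/dz13.png

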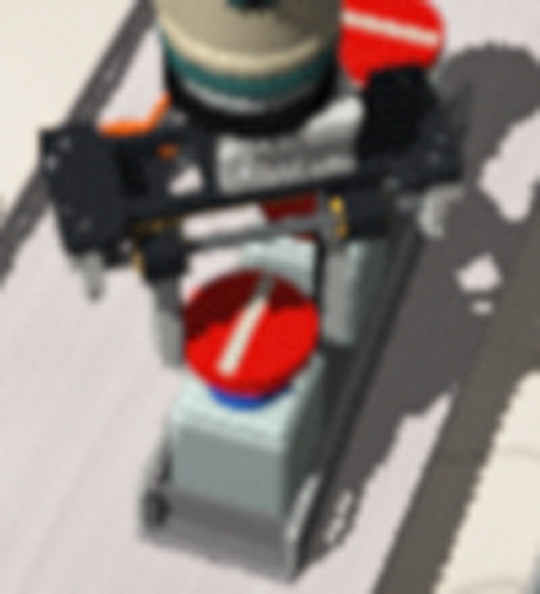

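Looks centred. Lower slowly, watching force.

Emit:
{"name": "arm_command", "arguments": {"steps": "0.4 0 0 0 0 0 0; 0.3 0 0 0 0 0 0; 0.3 0 0 0 0 0 0"}}

```text
time: 18.6
ee_pos: [0.5551, 0.3204, 0.1764]
tool_rot: [0.334, 0.623, -0.331, 0.625]
force: [0.2, -0.6, -0.7]
finger_gap: 0.0655
```

Emit:
{"name": "arm_command", "arguments": {"steps": "0.3 0 0 0 0 0 0; 0.2 0 0 0 0 0 0; 0.1 0 0 0 0 0 0"}}

```text
time: 18.98
ee_pos: [0.5551, 0.3205, 0.1706]
tool_rot: [0.334, 0.623, -0.331, 0.626]
force: [-2.2, -1.7, 9.5]
finger_gap: 0.0659
```

```bash
python3 - <<'E'
from h import *
plan([.554,.32,.171],np.radians(34.3))
E
```

```text
shift cm [-0.04 -0.12 -0.02] rot deg [-0.4  0.1 -0.3] pos [0.5551 0.3205 0.1706] yawY 33.9 q7 [-0.2   0.73 -0.64  1.58  0.5   0.99 -0.41] F [-2.2 -1.7  9.5] gap 0.0659 t 18.98
```

Emit:
{"name": "arm_command", "arguments": {"steps": "-0.05 -0.1 0 3 0 0 0; 0 0 0 5 0 0 0; 0 0 0 5 0 0 0; 0 0 0 5 0 0 0"}}

```text
time: 19.48
ee_pos: [0.5543, 0.3201, 0.1712]
tool_rot: [0.43, 0.561, -0.427, 0.563]
force: [-0.3, -0.1, -1.4]
finger_gap: 0.0657
```

```bash
python3 - <<'E'
from h import *
plan([.554,.32,.171],np.radians(-55.7));print(r.sense()['torque'])
E
```

```text
shift cm [ 0.02 -0.03 -0.  ] rot deg [71.  -0.2 -0.3] pos [0.5543 0.3201 0.1712] yawY 15.3 q7 [-0.24  0.71 -0.56  1.59  0.44  0.97 -0.68] F [-0.3 -0.1 -1.4] gap 0.0657 t 19.48
[-0.0388915  -0.07165185  0.0010247 ]
```

Excellent tracking. Continue.

Emit:
{"name": "arm_command", "arguments": {"steps": "0 0 0 6 0 0 0; 0 0 0 6 0 0 0; 0 0 0 6 0 0 0; 0 0 0 6 0 0 0; 0 0 0 6 0 0 0"}}

```text
time: 20.1
ee_pos: [0.5541, 0.3204, 0.171]
tool_rot: [0.565, 0.427, -0.562, 0.428]
force: [-0.8, 0.2, 0.4]
finger_gap: 0.0654
```

```bash
python3 - <<'E'
from h import *
plan([.554,.32,.171],np.radians(-55.7));print(r.sense()['torque'])
E
```

```text
shift cm [-0.    0.    0.04] rot deg [40.  -0.3 -0.2] pos [0.5541 0.3204 0.171 ] yawY -15.7 q7 [-0.32  0.68 -0.41  1.59  0.32  0.93 -1.12] F [-0.8  0.2  0.4] gap 0.0654 t 20.1
[-0.07109717 -0.04456078 -0.06886983]
```

Emit:
{"name": "arm_command", "arguments": {"steps": "0 0 0 6 0 0 0; 0 0 0 6 0 0 0; 0 0 0 6 0 0 0; 0 0 0 6 0 0 0; 0 0 0 5 0 0 0"}}

```text
time: 20.72
ee_pos: [0.5537, 0.3211, 0.1708]
tool_rot: [0.657, 0.267, -0.653, 0.267]
force: [0.7, 0.1, 0.3]
finger_gap: 0.0656
```

```bash
python3 - <<'E'
from h import *
plan([.554,.32,.171],np.radians(-55.7));print(r.sense()['torque'])
E
```

```text
shift cm [-0.02  0.1   0.05] rot deg [10.1 -0.3 -0.1] pos [0.5537 0.3211 0.1708] yawY -45.6 q7 [-0.41  0.67 -0.27  1.59  0.21  0.91 -1.55] F [0.7 0.1 0.3] gap 0.0656 t 20.73
[-0.04586306 -0.08840719 -0.03739778]
```

Emit:
{"name": "arm_command", "arguments": {"steps": "0 0.1 0 5 0 0 0; 0 0 0 4 0 0 0; 0 0 0 4 0 0 0"}}

```text
time: 21.1
ee_pos: [0.5541, 0.3216, 0.1708]
tool_rot: [0.683, 0.19, -0.679, 0.189]
force: [1.0, -0.5, -0.9]
finger_gap: 0.0656
```

```bash
python3 - <<'E'
from h import *
plan([.554,.32,.171],np.radians(-55.7));print(r.sense()['torque'])
E
```

```text
shift cm [-0.02  0.13  0.09] rot deg [-3.2 -0.4  0. ] pos [0.5541 0.3216 0.1708] yawY -58.9 q7 [-0.44  0.66 -0.21  1.59  0.16  0.9  -1.74] F [ 1.  -0.5 -0.9] gap 0.0656 t 21.1
[-0.09305089 -0.04125159  0.74438224]
```

Emit:
{"name": "arm_command", "arguments": {"steps": "0 0 0 4 0 0 0; 0 0 0 3 0 0 0"}}

```text
time: 21.35
ee_pos: [0.5551, 0.3221, 0.1709]
tool_rot: [0.694, 0.15, -0.688, 0.149]
force: [3.1, -1.4, -0.9]
finger_gap: 0.0654
```

```bash
python3 - <<'E'
from h import *
plan([.554,.32,.171],np.radians(-55.7));print(r.sense()['torque'])
c=snap('wrist','w14')
t=np.array(r.sense()['ee_pos']);print(t,lidpose(c,t[2]+.0075,(200,185,315,295)))
E
```

```text
shift cm [-0.01  0.14  0.19] rot deg [-10.   -0.5  -0.1] pos [0.5551 0.3221 0.1709] yawY -65.7 q7 [-0.47  0.66 -0.17  1.59  0.14  0.89 -1.84] F [ 3.1 -1.4 -0.9] gap 0.0654 t 21.35
[-0.0855428  -0.46094537  1.17593369]
[0.55533766 0.32216593 0.17099268] (array([0.55500776, 0.32018402]), 0.033696938306093216, array([0.55906955, 0.32028083]), np.float64(175.41359900828644), np.float64(7.699614366041817), 919)
```

View pics/w14.png

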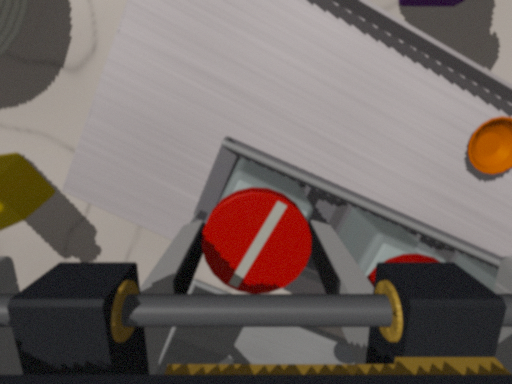

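Emit:
{"name": "arm_command", "arguments": {"steps": "0 0 0 -3 0 0 0; 0 0 0 0 0 0 1; 0 0 0 0 0 0 1; 0 0 0 0 0 0 1; 0 0 0 0 0 0 1"}}

```text
time: 22.02
ee_pos: [0.555, 0.3226, 0.171]
tool_rot: [0.691, 0.167, -0.684, 0.166]
force: [-0.2, -0.4, 0.0]
finger_gap: 0.0938
```

Emit:
{"name": "arm_command", "arguments": {"steps": "-1 0 0 0 0 0 1; -3 0 0 0 0 0 1; -4 0 0 0 0 0 1; -4 0 0 0 0 0 1; -4 0 0 0 0 0 1"}}

```text
time: 22.65
ee_pos: [0.5521, 0.321, 0.335]
tool_rot: [0.689, 0.167, -0.686, 0.166]
force: [1.2, 0.9, 0.4]
finger_gap: 0.0943
```

```bash
python3 - <<'E'
from h import *
plan([.554,.32,.171],np.radians(-55.7))
c=snap('wrist','w15');np.savez('w15.npz',**{k:np.array(v) for k,v in c.items()})
c=snap('scene','s15');zoom(c,'sz15',150,100,370,260,3.6)
c=snap('side','d15');zoom(c,'dz15',190,80,360,290,2.8)
E
```

```text
shift cm [16.4   0.17 -0.05] rot deg [-7.1 -0.2 -0. ] pos [0.5521 0.321  0.335 ] yawY -62.8 q7 [-0.45  0.52 -0.21  1.38  0.11  1.25 -1.76] F [1.2 0.9 0.4] gap 0.0943 t 22.65
```

View pics/w15.png

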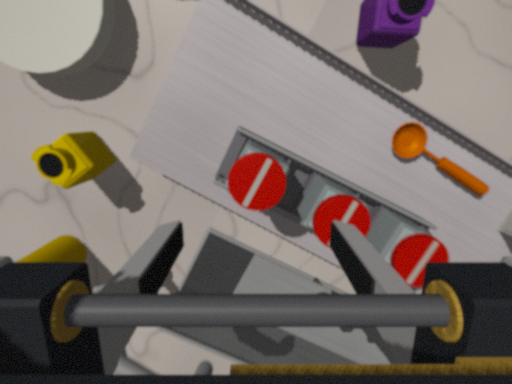

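View pics/sz15.png

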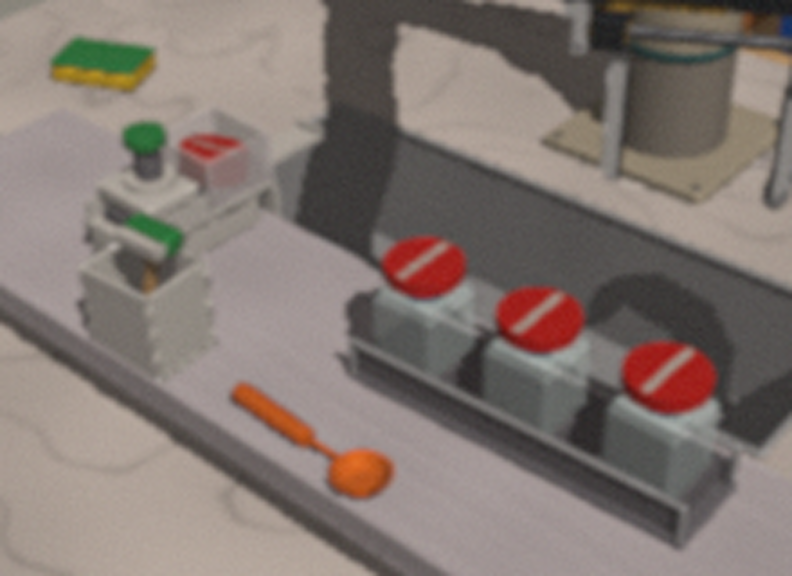

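View pics/dz15.png

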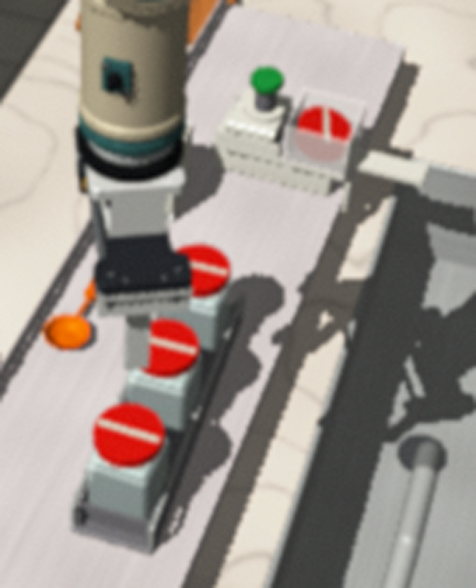

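```bash
python3 - <<'E'
from h import *
c=snap('wrist')
print(lidpose(c,.178,(222,148,292,215)))
s=snap('scene');d=snap('side')
print('scene',lidpose(s,.178,(320,192,352,216)),'side',lidpose(d,.178,(220,222,252,248)))
s0=cv2.imread('pics/scene0.png');a=cv2.absdiff(s0,np.array(s['pixels']));print(r.sense()['force'])
E
```

```text
(array([0.55310524, 0.31940544]), 0.0334201343357563, array([0.55439733, 0.32065883]), np.float64(179.09288872973994), np.float64(8.085450127078719), 334)
scene (array([0.56371504, 0.32895273]), 0.038455985486507416, array([0.56068791, 0.32175878]), np.float64(179.51141739737108), np.float64(5.831551686431069), 42) side (array([0.54873478, 0.32632631]), 0.03569922596216202, array([0.54843289, 0.32024209]), np.float64(179.2361378433703), np.float64(5.494964380231841), 52)
[-0.38224897  0.97821823 -0.54196953]
```

Lid centre is within about 1 mm of the measured mouth, and the stripe is within about 1° of x. Handing in.

```bash
python3 -c "
from rig import r
print(r.hand_in())"
```

```text
the job is handed in; nothing more can be done
None
```

The lid is locked on the open jar and the job is handed in at about 23 s; `hand_in` reports no verdict.

**Button:** I pressed it at about 40 mm/s until it hit its stop, with 45 N at the wrist. The lid came out onto the tongue. I then let the button rise under the fingers over about 1.2 s, averaging roughly 35 mm/s. I did not measure the button's own speed. Later pictures show it back up.

**Lid:** I gripped it across the tongue and turned it in the air so the stripe pointed along y. It went straight down over the neck, so the "turn it back until it drops" step was never needed. Then I turned it clockwise until the torque rose to 1.2 N m and released it.

**Last checks:**

| Check | Result |
|---|---|
| Lid centre (wrist camera) | (0.553, 0.319) m, against a mouth measured at (0.554, 0.320) m |
| Stripe, all three cameras | within about 1° of the tab axis |
| TCP height at release | 0.171 m, which puts the lid centre about 4 mm below the mouth |
| Jar in its slot, closed jars, caddy and spoon (by eye) | jar upright in its slot, the rest apparently unmoved |
| Robot | clear of everything |

- **Camera disagreement:** the scene and side cameras put the lid centre 6–13 mm away from the wrist camera's value, and also disagree with each other. Their picture of the lid is small and includes its side, so I trusted the wrist view.
- **Lid turned past the axis:** under torque the stripe went about 4.6° past the tab axis, then came back to within 1° after release.

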